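# Key the flatted plug into the fixture bridge

### The job

Take the plug with the rectangular grip and flatted shank out of its stand, turn it to match the long slot in the fixture bridge, and thread it through until its collar sits flush on the bridge. Let go of it there, and leave the round plug standing in its own stand.

Things in the scene. Friction and masses are not known exactly. Their poses are not given: they have to be found in the camera images.
- flat_plug: Loose aluminium plug, 0.2-0.45 kg, upright in a black square stand (84 wide, 85 high, bore 50). Origin: axis at underside of round collar (72 across, 8 thick, rests on the stand). Above collar: grip block 44 long (x) by 20 thick (y), 8 to 48 mm above origin. Below: oblong shank 40 (x) by 14 (y), rounded nose, reaching 60 mm down, parallel to the grip. z up, any yaw. All mm.
- slot (a point): Centre of the long slot in the top of its fixed grey bridge: 104 mm square plate, 14 thick, on two dark walls, top 85 mm above the table, open below. Slot 48 mm long (x) by 22 wide (y), right through; z up. Bridge is left or right in the far half, at some yaw. Plug home: its origin at this point, its x along this x, either way round.
- round_plug: The other plug, of the same aluminium, to be left alone: round knob 30 mm in diameter and 40 mm tall, the same 72 mm collar, round shank 28 mm in diameter. Loose, 0.2 to 0.45 kg, standing in the other black stand. Origin on its axis at the collar's underside, z up.
- bore (a point): The centre of the round hole (36 mm in diameter), on the top face of the other fixture bridge, of the same size and grey. The flatted plug does not fit it; nothing is to be done here. Top 85 mm above the table, z up.
Mind the look-alikes: they are no part of the job. Leave any orange look-alike of the flat_plug alone.

How it is judged:
By the outcome, as a careful person would: the job done as asked, in the order asked, and still so for the second after the job is handed in, with the robot touching nothing.
It also fails if it takes over 38 s, if anything falls off the work surface, if the arm or the gripper's body presses on something with over 40 N, if the wrist force passes 120 N, or if a joint passes its speed limit or range.

### The arm

A 7-joint arm with a two-finger parallel gripper is mounted at the origin on the work surface. World frame = base frame: x ahead of the robot, y to its left, z up, the work surface at z = 0. Lengths are in mm, angles in rad, forces in N, time in s.
With the tool pointing down it reaches from about 350 to 900 mm from the base axis. Payload 19.9 kg.
Tool frame: the origin (TCP) lies at the very end of the fingers, on their centre line; the grasp point (between the pads) lies grip_point_offset behind it (grip_point_offset is the distance from the TCP to the grasp point, in mm); z points along the fingers, y is the direction in which the jaws open and shut (so a half turn about z gives the same grasp; the last joint's range is limited). The gripper opens to 94 mm and grips with 3 to 60 N. Pads are 16 mm wide; open, the fingers measure 119 mm over their backs; the gripper's body (75 mm by 177 mm) begins 78 mm behind the grasp point.
Start: joints at [-0.042, 0.417, -0.01, 1.614, 0.005, 1.111, -0.053], TCP at [624.979, 0.002, 205.425] pointing down, gripper open.
Joint ranges: [-2.81, 2.81], [-0.39, 2.02], [-1.27, 1.25], [0.06, 2.57], [-1.19, 4.33], [0.19, 2], [-2.82, 2.82]. Speed limits (rad/s): [1.89, 1.89, 2.39, 2.39, 3.01, 3.01, 3.01].

### API

Orientations are given as a unit quaternion [x, y, z, w].
In Python, from station import * gives the robot as it stands.
- The arm moves only by the shell command python3 -m crank 'ROWS'. ROWS is JSON, a list of rows, each a list of 3 entries, a list of its own where there are three numbers: the opening, from 0 (shut) to 1 (fully open), then the shift along the tool's x, y, z in mm, then the turn, a rotation vector about the tool's x, y, z in rad. A call has 1 to 12 rows; each row is the pose to reach, as a shift and turn from the pose commanded when the call began, along the tool's axes at that moment; what a row does not reach only later rows make up. A row lasts 1/8 s, in which the tool goes at most 62.5 mm and 10.7 degrees, less where a joint would pass 70% of its speed; a pose out of reach is approached as far as the arm can. A call with a gripper value outside its range is refused whole. The fingers move at their own pace and stop on an object; the grip force is fixed at half the most. Time passes only in rows, so rows that repeat a pose let the fingers close. It gives the time, the measured TCP pose, the force and the opening at its end, in the units of the state.
- observe(): the state, without advancing time (a new reading comes with each control period).
- snapshot(name): name is "scene" or "side" or "wrist"; returns a dict with "img" (400x640x3 uint8, blue, green, red), "depth" (400x640 float32, mm along the optical axis (not along the pixel's ray), 0 where there is no reading), "fx", "fy", "cx", "cy" (pixels), "R" (3x3) and "t" (3): a world point X has camera coordinates R X + t. Camera axes: x right, y down, z forward; pixel columns grow to the right and rows downward; lengths in mm; the calibration is good to about 2 mm. The wrist camera is an equidistant fisheye: a pixel r from the principal point sees the ray r / f radians off the axis. A picture is of the moment at which its call begins.
- hand_in(): hands the job in, once; it reports no verdict.
The state is a dict: "time_s": time; "joint_pos": joint angles; "dq": joint speeds; "joint_torque": joint torques, N m; "ee_pos": TCP position; "tool_rot": TCP orientation; "force": force on the tool from outside, world axes, zero at the start; "moment": the same for the moment, N m; "width": opening from 0.0 (shut) to 1.0 (fully open).
Only numpy, scipy, OpenCV 4.12 (cv2) and the standard library are available. Lean on these libraries where they do the work, as an engineer would, in place of code of your own. Each camera call takes 0.05 s, during which the arm holds its last target.

## Working session

There is one attempt and no reset: what is moved stays moved. The work goes in short steps, Python scripts to look and compute and a shell command to move; the robot and the scene stay as the last step left them, time stands still between calls to the robot, and variables do not carry over. Pictures are saved under pics/ and viewed, and the job is handed in when it is done.

```bash
ls; mkdir -p pics
python3 - <<'E'
from station import *
import cv2,numpy as np,pickle
print(observe())
for n in ["scene","side","wrist"]:
    s=snapshot(n); cv2.imwrite(f"pics/{n}0.png",s["img"]); pickle.dump(s,open(f"{n}0.pkl","wb"))
    print(n,s["fx"],s["fy"],s["cx"],s["cy"],s["R"],s["t"])
E
```

```text
pics
{'time_s': 0.0, 'joint_pos': array([-0.04150561,  0.41794745, -0.01035635,  1.61412092,  0.00472034,
        1.11072872, -0.05298448]), 'dq': array([-0.00149609, -0.00080015,  0.00164225,  0.00016793,  0.00080188,
        0.00063898, -0.00124768]), 'joint_torque': array([ 3.52895018e-03, -8.51262331e+01,  6.40313700e-01, -4.25991547e+01,
       -4.87577857e-02,  1.87510403e-02,  1.73272206e-04]), 'ee_pos': array([6.24640646e+02, 1.75149196e-02, 2.04864000e+02]), 'tool_rot': array([ 7.07075913e-01,  7.07137401e-01, -4.46672617e-04, -3.85758621e-04]), 'force': array([ 0.25535183, -0.2055153 , -0.09220071]), 'moment': array([ 0.03712375, -0.02533849, -0.01258   ]), 'width': 1.0011654932245797}
scene 503.49097113166266 503.49097113166266 310.9724888253155 206.26351440970262 [[ 0.66635819  0.74553482 -0.01202495]
 [ 0.54088741 -0.49441949 -0.68043381]
 [-0.51323247  0.4469085  -0.73271087]] [-349.52110638 -146.03740703 1418.16090931]
side 478.7281472983802 478.7281472983802 315.4671169532138 198.12541330526776 [[ 0.98606736 -0.16535576  0.01812807]
 [-0.09553321 -0.65214214 -0.75205321]
 [ 0.13617841  0.7398433  -0.65885304]] [-458.96352975  162.44330924  977.23399801]
wrist 309.70691628693146 309.70691628693146 318.7786075569811 198.7582779743708 [[ 9.99999813e-01 -2.84732540e-04 -5.40537146e-04]
 [-1.51463516e-04 -9.72678237e-01  2.32157325e-01]
 [-5.91871464e-04 -2.32157199e-01 -9.72678099e-01]] [-623.11534367  -25.16800635  389.22481273]
```

View pics/scene0.png

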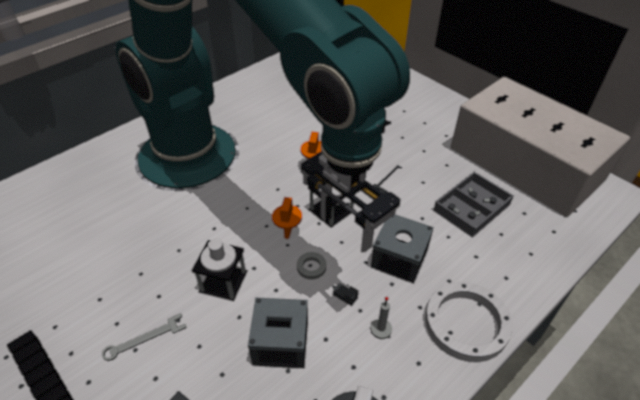

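View pics/side0.png

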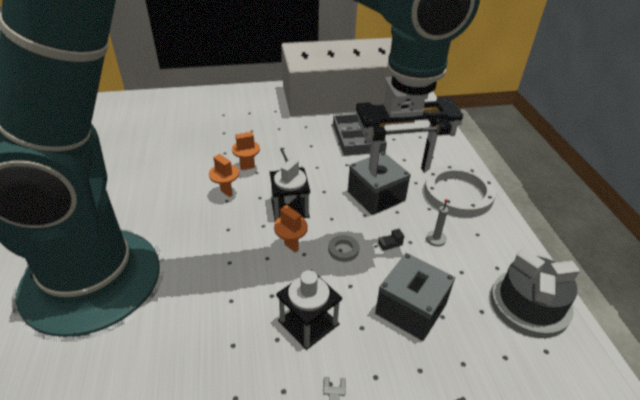

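View pics/wrist0.png

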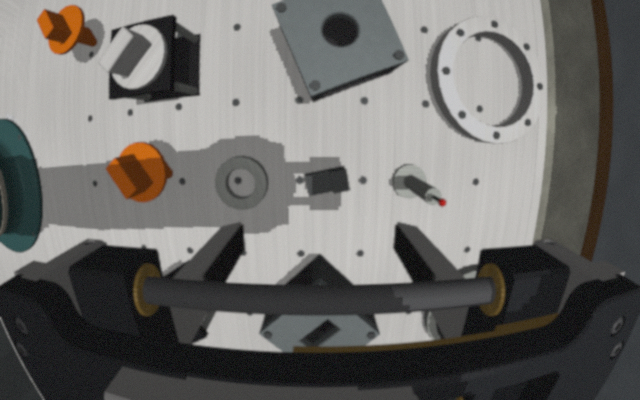

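The flat plug is in the far (+y) stand: side (290,175), wrist (130,52). The slot bridge is on the -y side: scene (280,322), side (417,283). The round plug sits at side (309,290). I'll zoom in and measure.

```bash
cat > h.py <<'E'
import numpy as np,cv2,pickle
def ray(s,u,v,fish=False):
    x=(u-s["cx"])/s["fx"];y=(v-s["cy"])/s["fy"]
    if fish:
        r=np.hypot(x,y); d=np.array([x/r*np.sin(r),y/r*np.sin(r),np.cos(r)]) if r>1e-9 else np.array([0,0,1.])
    else: d=np.array([x,y,1.])
    R=np.array(s["R"]);t=np.array(s["t"])
    return -R.T@t, R.T@d
def plane(s,u,v,z,fish=False):
    o,d=ray(s,u,v,fish); return o+d*(z-o[2])/d[2]
def tri(a,b):
    (o1,d1),(o2,d2)=a,b
    A=np.stack([d1,-d2],1);k=np.linalg.lstsq(A,o2-o1,rcond=None)[0]
    p,q=o1+k[0]*d1,o2+k[1]*d2
    return (p+q)/2,np.linalg.norm(p-q)
def proj(s,X,fish=False):
    c=np.array(s["R"])@X+s["t"]
    if fish:
        th=np.arctan2(np.hypot(c[0],c[1]),c[2]);k=th/np.hypot(c[0],c[1])
    else: k=1/c[2]
    return s["cx"]+s["fx"]*c[0]*k, s["cy"]+s["fy"]*c[1]*k
E
python3 - <<'E'
import cv2
im={n:cv2.imread(f"pics/{n}0.png") for n in("scene","side","wrist")}
def c(n,x,y,w,h,f): return cv2.resize(im[n][y:y+h,x:x+w],None,fx=f,fy=f,interpolation=cv2.INTER_CUBIC)
import numpy as np
a=c("side",240,130,100,75,4);b=c("wrist",80,0,100,75,4).copy()
d=c("side",360,240,100,75,4);e=c("scene",240,280,100,75,4)
cv2.imwrite("pics/z0.png",np.vstack([np.hstack([a,b]),np.hstack([d,e])]))
E
```

```text
(no output)
```

View pics/z0.png

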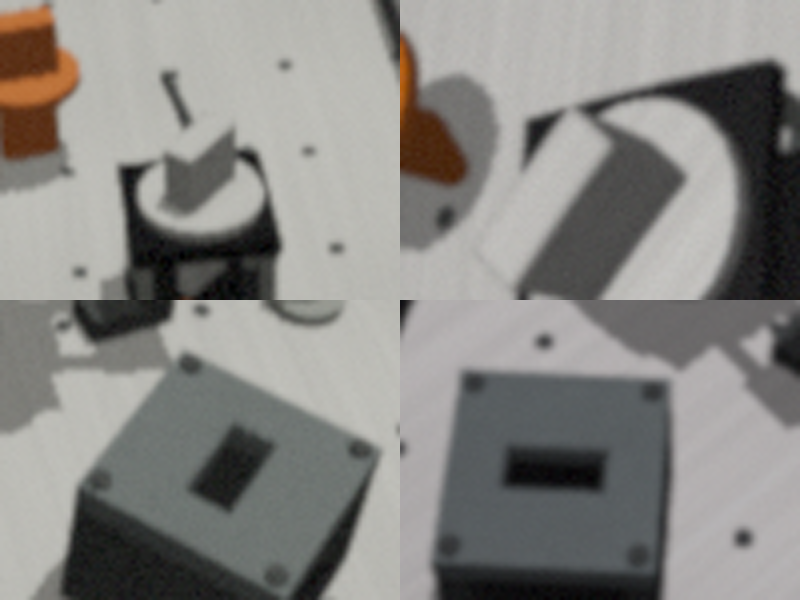

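Run:
```python
from h import *
L=lambda n:pickle.load(open(n+"0.pkl","rb"))
sc,si,wr=L("scene"),L("side"),L("wrist")
S=lambda x,y,ox,oy,px,py:((x-px)/4+ox-.375,(y-py)/4+oy-.375)
# slot bridge screws + slot corners: side panel at (0,300) org(360,240); scene panel (400,300) org(240,280)
side=[S(*p,360,240,0,300) for p in[(191,363),(361,449),(277,575),(98,480),(237,424),(273,443),(231,511),(190,489)]]
# order: back, right, front, left
scen=[S(*p,240,280,400,300) for p in[(475,382),(652,391),(638,555),(449,546)]]
for q in scen: print("scene",np.round(plane(sc,*q,85),1))
for q in side: print("side",np.round(plane(si,*q,85),1))
for q in [S(*p,240,280,400,300) for p in[(507,449),(607,451),(601,491),(503,487)]]: print("scene slot",np.round(plane(sc,*q,85),1))
tw=[S(*p,80,0,400,0) for p in[(575,110),(612,148),(517,290),(480,245)]]
P=[plane(wr,*q,133,True) for q in tw]
print("grip wrist@133",np.round(P,1),np.mean(P,0))
ts=[S(*p,240,130,0,0) for p in[(235,125),(190,163),(165,154),(211,116)]]
P=[plane(si,*q,133) for q in ts]; print("grip side",np.round(P,1),np.mean(P,0))
# collar from depth side
for n,s in(("side",si),("scene",sc)):
  d=s["depth"]; v,u=np.mgrid[0:400,0:640]
  z=d; c=np.stack([(u-s["cx"])/s["fx"]*z,(v-s["cy"])/s["fy"]*z,z],-1)
  W=(c-s["t"])@s["R"]; np.save(n+"W.npy",W)
for u,v in[(283,151),(286,157),(290,165),(287,181),(417,260),(395,290)]: print(u,v,np.round(np.load("sideW.npy")[v,u],1))
W=np.load("sceneW.npy")
for u,v in[(260,310),(390,172),(280,345)]: print("sc",u,v,np.round(W[v,u],1))
```

```text
scene [ 562.1 -171.1   85. ]
scene [ 624.5 -109.9   85. ]
scene [ 686.1 -172.3   85. ]
scene [ 624.  -234.1   85. ]
side [ 625.5 -110.2   85. ]
side [ 687.3 -173.3   85. ]
side [ 624.6 -234.5   85. ]
side [ 561.6 -172.3   85. ]
side [ 635.1 -150.2   85. ]
side [ 648.  -163.7   85. ]
side [ 615.9 -198.3   85. ]
side [ 601.5 -183.6   85. ]
scene slot [ 602.1 -182.6   85. ]
scene slot [ 635.1 -147.8   85. ]
scene slot [ 649.5 -163.7   85. ]
scene slot [ 616.8 -196.7   85. ]
grip wrist@133 [[439.2 172.  133. ]
 [451.5 159.6 133. ]
 [424.2 129.2 133. ]
 [411.1 143.  133. ]] [431.49616793 150.96199884 133.        ]
grip side [[450.7 157.  133. ]
 [421.7 126.4 133. ]
 [409.2 136.3 133. ]
 [438.6 167.2 133. ]] [430.04449065 146.74788249 133.        ]
283 151 [438.3 377.4   4.9]
286 157 [442.7 344.4   8.2]
290 165 [430.7 147.7 130.7]
287 181 [421.6 133.6  97.5]
417 260 [ 639.9 -124.7   85.5]
395 290 [ 578.  -186.4   84.1]
sc 260 310 [ 581.1 -181.9   83.5]
sc 390 172 [438.7 360.8   6.9]
sc 280 345 [ 665.  -200.5   85.2]
```

Run:
```python
import station
print([ (k,getattr(station,k)) for k in dir(station) if 'offset' in k or k.isupper()])
from h import *
W=np.load("sideW.npy");L=lambda n:pickle.load(open(n+"0.pkl","rb"))
sc,si,wr=L("scene"),L("side"),L("wrist")
hsv=cv2.cvtColor(si["img"],cv2.COLOR_BGR2HSV)
m=((hsv[...,0]<18)&(hsv[...,1]>170)&(hsv[...,2]>80)).astype(np.uint8)
n,lab,st,c=cv2.connectedComponentsWithStats(m)
for i in range(1,n):
  if st[i,4]>150 and st[i,1]<300:
    p=W[lab==i]; print("orange",st[i],np.round(np.percentile(p,[3,50,97],axis=0),0))
for u,v in[(309,275),(300,292),(320,292)]: print("round",np.round(W[v,u],0))
S=lambda x,y,ox,oy,px,py:((x-px)/4+ox-.375,(y-py)/4+oy-.375)
tw=[S(*p,80,0,400,0) for p in[(575,110),(612,148),(517,290),(480,245)]]
ts=[S(*p,240,130,0,0) for p in[(211,116),(235,125),(190,163),(165,154)]]
for a,b in zip(tw,ts):
  X,e=tri(ray(wr,*a,True),ray(si,*b)); print(np.round(X,1),round(e,1))
```

```text
[('grip_point_offset', 18.8)]
orange [233 133  25  36 559] [[311. 286.  13.]
 [337. 311.  67.]
 [362. 324. 106.]]
orange [210 156  28  40 585] [[253. 192.  16.]
 [281. 212.  67.]
 [307. 237. 107.]]
orange [275 205  32  46 851] [[387. -12.  13.]
 [412.  10.  68.]
 [442.  43. 107.]]
round [ 424. -167.  131.]
round [ 407. -171.   92.]
round [ 442. -176.   92.]
[438.5 172.2 130.5] 2.2
[450.8 159.9 131.3] 0.9
[422.1 129.9 130.3] 0.0
[409.1 143.3 128.9] 2.5
```

```bash
python3 -m crank '[[1,[8,-20,0],[0,0,0.08]],[1,[27,-75,0],[0,0,0.25]],[1,[48,-130,0],[0,0,0.42]],[1,[68,-185,0],[0,0,0.58]],[1,[85,-232,0],[0,0,0.71]],[1,[92,-250,0],[0,0,0.759]],[1,[92,-250,0],[0,0,0.759]],[1,[92,-250,0],[0,0,0.759]]]'
python3 - <<'E'
from station import *
import cv2,numpy as np,pickle
s=snapshot("wrist"); o=observe(); print(o["ee_pos"],o["tool_rot"],o["time_s"])
cv2.imwrite("pics/wrist1.png",s["img"]); pickle.dump(s,open("wrist1.pkl","wb"))
E
```

```text
time_s: 1.15
ee_pos: [375.8, 91.8, 205.5]
tool_rot: [0.919, 0.395, 0.0, 0.0]
force: [0.6, -0.2, -0.5]
width: 0.998
[375.74655758  91.64544513 205.40340177] [ 9.18718106e-01  3.94913960e-01 -7.45974228e-05  4.14710954e-06] 1.2
```

View pics/wrist1.png

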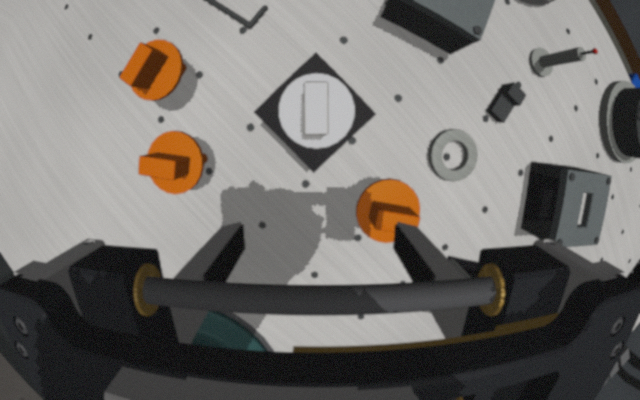

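Flat plug at (315,108), its grip already nearly aligned with the tool's x axis; zooming in to measure the grip top and the slot.

Run:
```python
from h import *
im=cv2.imread("pics/wrist1.png")
c=lambda x,y,w,h,f:cv2.resize(im[y:y+h,x:x+w],None,fx=f,fy=f,interpolation=cv2.INTER_CUBIC)
cv2.imwrite("pics/z1.png",np.hstack([c(270,60,80,100,5),c(540,150,80,100,5)]))
```

```text
(no output)
```

View pics/z1.png

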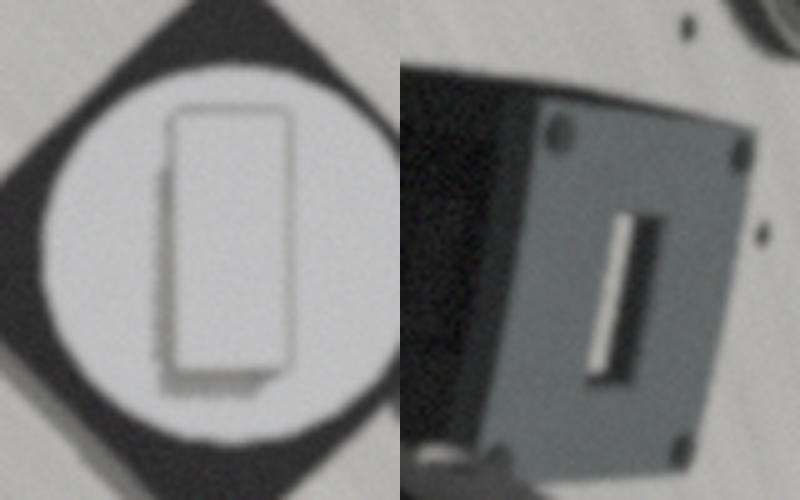

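Run:
```python
from h import *
L=lambda n:pickle.load(open(n+".pkl","rb"))
w0,w1,si=L("wrist0"),L("wrist1"),L("side0")
S=lambda x,y,ox,oy,px:((x-px)/5+ox-.4,y/5+oy-.4)
g=[S(*p,270,60,0) for p in[(170,108),(292,108),(290,373),(174,371)]]
for z in(131,133):
  P=np.array([plane(w1,*q,z,True) for q in g]); print(z,np.round(P,1).tolist(),P.mean(0))
  for a,b in((3,0),(2,1)): d=P[b]-P[a]; print(np.degrees(np.arctan2(d[1],d[0])),np.linalg.norm(d))
S4=lambda x,y,ox,oy,px,py:((x-px)/4+ox-.375,(y-py)/4+oy-.375)
tw=[S4(*p,80,0,400,0) for p in[(575,110),(612,148),(517,290),(480,245)]]
ts=[S4(*p,240,130,0,0) for p in[(211,116),(235,125),(190,163),(165,154)]]
for i in range(4):
  print(tri(ray(w0,*tw[i],True),ray(w1,*g[i],True)),tri(ray(si,*ts[i]),ray(w1,*g[i],True)))
h=[S(*p,540,150,400) for p in[(617,213),(664,215),(632,385),(585,378),(561,134),(740,156),(682,450),(499,460)]]
P=np.array([plane(w1,*q,85,True) for q in h]);print(np.round(P,1),P[:4].mean(0),P[4:].mean(0))
```

```text
131 [[437.1, 174.6, 131.0], [451.4, 161.0, 131.0], [421.1, 129.4, 131.0], [407.6, 142.7, 131.0]] [429.30322502 151.90439378 131.        ]
47.292487630574065 43.401188014380665
46.17181866964747 43.70404771417907
133 [[436.9, 174.3, 133.0], [451.1, 160.8, 133.0], [421.1, 129.5, 133.0], [407.7, 142.6, 133.0]] [429.23104915 151.80358882 133.        ]
47.292487630574065 43.05908880766804
46.17181866964747 43.35956129025452
(array([436.9323141 , 174.08168133, 129.70164459]), np.float64(1.3940245845805312)) (array([438.4114522 , 175.01898239, 127.20181014]), np.float64(2.15210252247363))
(array([451.05176143, 160.38382636, 132.23073436]), np.float64(0.9842080105885398)) (array([451.37178776, 161.04802246, 129.97250629]), np.float64(0.25691951832335586))
(array([421.25632835, 129.7542267 , 129.48018235]), np.float64(0.8217677912349989)) (array([421.57299355, 129.36947606, 130.73155574]), np.float64(0.9292454828259238))
(array([407.82769001, 143.40000798, 129.40310549]), np.float64(1.5041931287343155)) (array([408.63076339, 142.56515274, 128.32468047]), np.float64(2.2493521987837566))
[[ 632.1 -147.8   85. ]
 [ 648.1 -163.4   85. ]
 [ 614.1 -198.1   85. ]
 [ 599.5 -180.    85. ]
 [ 625.1 -113.1   85. ]
 [ 685.5 -174.8   85. ]
 [ 623.7 -236.9   85. ]
 [ 562.7 -174.9   85. ]] [ 623.45823623 -172.31072789   85.        ] [ 624.26028115 -174.94769461   85.        ]
```

```bash
python3 -m crank '[[1,[20,0,0],[0,0,0]],[1,[60,-2,10],[0,0,0]],[1,[80,-2,40],[0,0,0]],[1,[80,-2,75],[0,0,0]],[1,[80,-2,98],[0,0,0]],[1,[80,-2,106],[0,0,0]],[1,[80,-2,106],[0,0,0]]]'
python3 - <<'E'
from station import *
import cv2
s=snapshot("wrist"); cv2.imwrite("pics/wrist2.png",s["img"]);s=snapshot("scene"); cv2.imwrite("pics/s2.png",s["img"])
E
```

```text
time_s: 2.08
ee_pos: [429.0, 151.7, 99.3]
tool_rot: [0.919, 0.395, -0.0, -0.0]
force: [-0.1, -0.3, 1.0]
width: 0.998
```

View pics/wrist2.png

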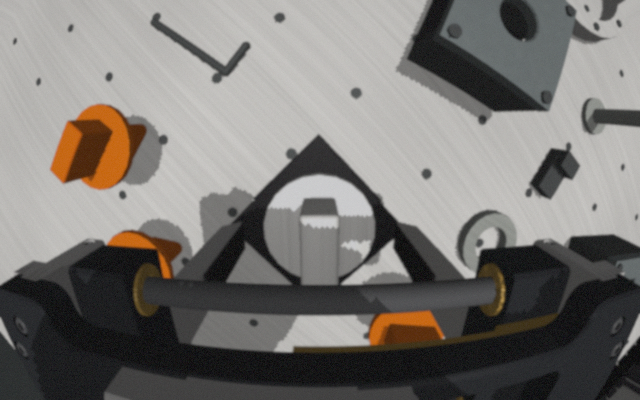

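The grip block at (319,235) is centred between the fingers, and nothing is touching. Closing.

```bash
python3 -m crank '[[0,[0,0,0],[0,0,0]],[0,[0,0,0],[0,0,0]],[0,[0,0,0],[0,0,0]],[0,[0,0,0],[0,0,0]],[0,[0,0,0],[0,0,0]],[0,[0,0,0],[0,0,0]],[0,[0,0,0],[0,0,0]],[0,[0,0,0],[0,0,0]]]'
```

```text
time_s: 3.18
ee_pos: [428.6, 151.4, 99.4]
tool_rot: [0.919, 0.395, -0.0, 0.0]
force: [0.7, -0.2, -0.2]
width: 0.213
```

```bash
python3 -m crank '[[0,[0,0,-15],[0,0,0]],[0,[0,0,-50],[0,0,0]],[0,[0,0,-85],[0,0,0]],[0,[0,0,-105],[0,0,0]],[0,[0,0,-110],[0,0,0]],[0,[-8,30,-110],[0,0,0]],[0,[-20,75,-110],[0,0,0.01]],[0,[-33,120,-110],[0,0,0.02]],[0,[-46,165,-110],[0,0,0.033]],[0,[-58,210,-110],[0,0,0.033]],[0,[-70,255,-110],[0,0,0.033]],[0,[-75,270,-110],[0,0,0.033]]]'
python3 - <<'E'
from station import *
import cv2,pickle
for n in("wrist","side"):
  s=snapshot(n); cv2.imwrite(f"pics/{n}3.png",s["img"]);pickle.dump(s,open(n+"3.pkl","wb"))
o=observe();print(o["ee_pos"],o["tool_rot"],o["width"])
E
```

```text
time_s: 4.68
ee_pos: [573.1, -91.4, 208.5]
tool_rot: [0.926, 0.378, -0.001, 0.0]
force: [-0.3, 0.4, -2.8]
width: 0.211
[572.69545421 -90.1180358  208.60243997] [ 9.25518418e-01  3.78701840e-01 -7.47949343e-04 -1.21212011e-04] 0.21138954508361882
```

View pics/wrist3.png

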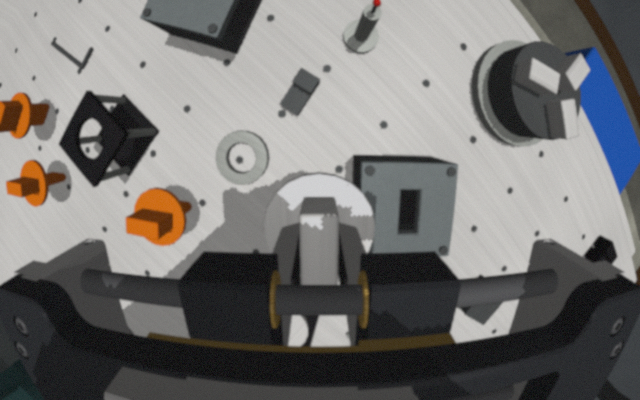

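View pics/side3.png

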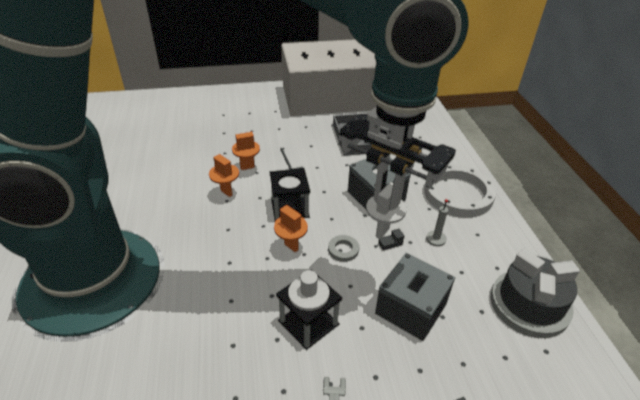

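The plug is held upright with its collar at wrist (320,225), and the slot at (409,211) looks parallel to the grip. I'll re-measure the slot from this view.

Run:
```python
from h import *
im=cv2.imread("pics/wrist3.png")
cv2.imwrite("pics/z3.png",cv2.resize(im[140:270,340:480],None,fx=4,fy=4,interpolation=cv2.INTER_CUBIC))
```

```text
(no output)
```

View pics/z3.png

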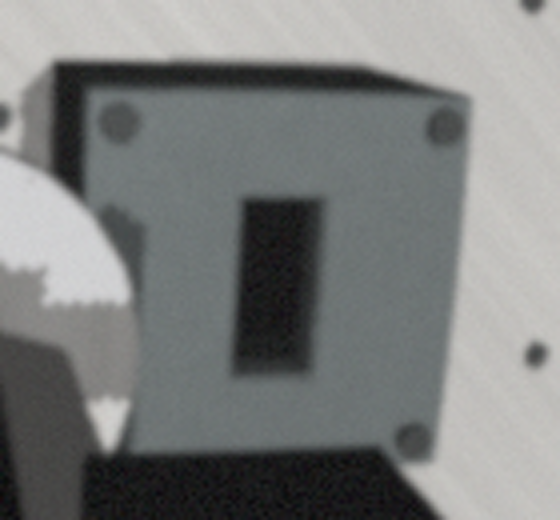

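Run:
```python
from h import *
from scipy.spatial.transform import Rotation as Ro
L=lambda n:pickle.load(open(n+".pkl","rb"))
w1,w3,si,sc=L("wrist1"),L("wrist3"),L("side0"),L("scene0")
q=lambda x,y:(x/4+340-.375,y/4+140-.375)
P=np.array([plane(w3,*q(*p),85,True) for p in[(243,199),(324,199),(312,377),(233,375),(118,122),(444,127),(413,440)]])
print(np.round(P,1),P[:4].mean(0),(P[4]+P[6])/2)
d=P[0]-P[3];e=P[1]-P[2];f=P[5]-P[6];g=P[4]-P[5]
for k in(d,e,f,g):print(np.degrees(np.arctan2(k[1],k[0])))
# height by two views: screws side vs wrist3
s4=lambda x,y:(x/4+360-.375,(y-300)/4+240-.375)
for a,b in(((118,122),(191,363)),((444,127),(361,449)),((413,440),(277,575))):print(tri(ray(w3,*q(*a),True),ray(si,*s4(*b))))
T=np.array([0.926,0.378,-0.001,0.0]);R=Ro.from_quat(T/np.linalg.norm(T)).as_matrix();print(R)
```

```text
[[ 633.1 -149.    85. ]
 [ 648.7 -164.7   85. ]
 [ 614.4 -199.5   85. ]
 [ 599.5 -182.7   85. ]
 [ 623.7 -111.6   85. ]
 [ 685.7 -174.5   85. ]
 [ 623.2 -236.6   85. ]] [ 623.94517945 -173.9740301    85.        ] [ 623.45279485 -174.1267935    85.        ]
45.12728359168173
45.47812819962535
44.82813549570154
134.6263669685102
(array([ 624.19760266, -111.47248618,   86.7383152 ]), np.float64(1.151724865513476))
(array([ 686.03276879, -174.17646221,   86.21911194]), np.float64(1.1608683842782728))
(array([ 623.52618095, -235.64435153,   86.77438483]), np.float64(0.6987765119941179))
[[ 7.14333126e-01  6.99803371e-01 -1.85133167e-03]
 [ 6.99803371e-01 -7.14335125e-01 -7.55727182e-04]
 [-1.85133167e-03 -7.55727182e-04 -9.99998001e-01]]
```

```bash
python3 -m crank '[[0,[-5,20,0],[0,0,0]],[0,[-14,60,0],[0,0,0]],[0,[-21,90,0],[0,0,0]],[0,[-23,96,10],[0,0,0]],[0,[-23,96,30],[0,0,0]],[0,[-23,96,35],[0,0,0]],[0,[-23,96,35],[0,0,0]],[0,[-23,96,35],[0,0,0]]]'
python3 - <<'E'
from station import *
import cv2,pickle
from h import *
W=[]
for n in("side","scene"):
  s=snapshot(n); pickle.dump(s,open(n+"4.pkl","wb"))
  u,v=map(int,proj(s,np.array([624,-173,100.])));W.append(cv2.resize(s["img"][v-60:v+60,u-60:u+60],None,fx=3.3,fy=3.3,interpolation=cv2.INTER_CUBIC))
cv2.imwrite("pics/z4.png",np.hstack(W))
o=observe();print(o["ee_pos"],o["tool_rot"],o["force"])
E
```

```text
time_s: 5.78
ee_pos: [624.2, -173.0, 175.2]
tool_rot: [0.925, 0.38, 0.0, 0.0]
force: [0.3, -0.4, -1.9]
width: 0.211
[ 624.16443602 -173.20397106  175.08165287] [9.25102468e-01 3.79717347e-01 3.27859187e-04 2.30404017e-04] [-0.18510845  0.09609299 -1.43935   ]
```

View pics/z4.png

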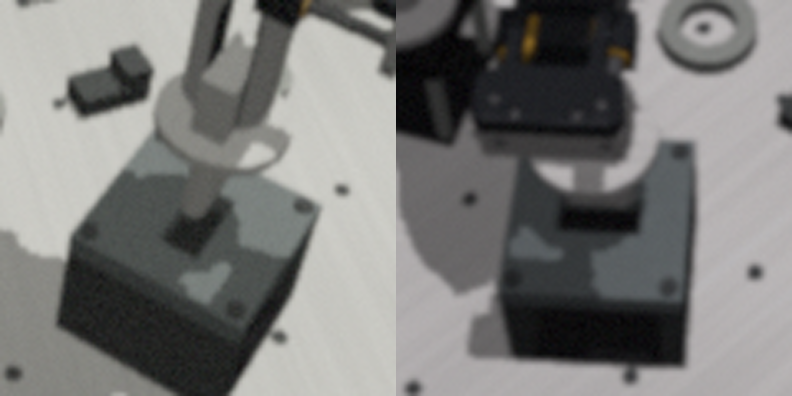

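Run:
```python
from h import *
W=[]
for n in("side4","scene4","side3"):
  s=pickle.load(open(n+".pkl","rb"))
  X=np.array([624,-173,105.]) if n!="side3" else np.array([572.7,-90,165.])
  u,v=map(int,proj(s,X));c=s["img"][v-25:v+25,u-22:u+22]
  c=cv2.convertScaleAbs(c,alpha=1.4,beta=10)
  W.append(cv2.resize(c,None,fx=6,fy=6,interpolation=cv2.INTER_CUBIC))
cv2.imwrite("pics/z5.png",np.hstack(W))
```

```text
(no output)
```

View pics/z5.png

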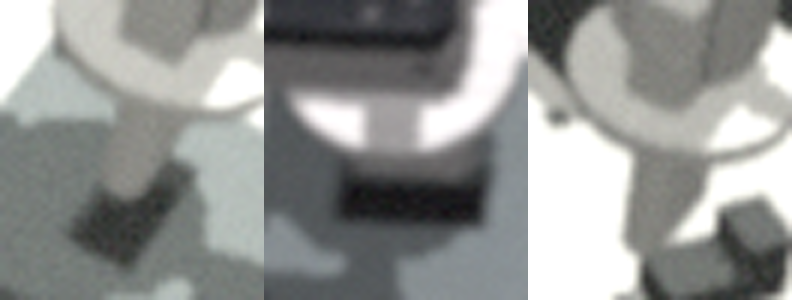

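The shank is parallel to the slot and centred within about 1 mm in the scene view. The shank spans 345–470 and the slot 337–485 in the zoomed picture. Descending.

```bash
python3 -m crank '[[0,[0,0,6],[0,0,0]],[0,[0,0,18],[0,0,0]],[0,[0,0,30],[0,0,0]],[0,[0,0,42],[0,0,0]],[0,[0,0,52],[0,0,0]],[0,[0,0,55],[0,0,0]],[0,[0,0,55],[0,0,0]]]'
```

```text
time_s: 6.75
ee_pos: [624.0, -173.3, 119.4]
tool_rot: [0.925, 0.38, -0.0, 0.0]
force: [0.4, 0.2, -1.8]
width: 0.213
```

```bash
python3 -m crank '[[0,[0,0,8],[0,0,0]],[0,[0,0,14],[0,0,0]],[0,[0,0,17],[0,0,0]],[0,[0,0,19],[0,0,0]],[0,[0,0,19],[0,0,0]],[0,[0,0,19],[0,0,0]]]'
```

```text
time_s: 7.5
ee_pos: [624.0, -173.3, 100.6]
tool_rot: [0.925, 0.38, 0.0, 0.0]
force: [-0.4, -0.5, -2.8]
width: 0.213
```

```bash
python3 -m crank '[[0,[0,0,0.6],[0,0,0]],[0,[0,0,1.2],[0,0,0]],[0,[0,0,1.6],[0,0,0]],[0,[0,0,1.6],[0,0,0]]]'
```

```text
time_s: 8.0
ee_pos: [624.0, -173.3, 99.5]
tool_rot: [0.925, 0.38, 0.0, 0.0]
force: [-4.0, 1.6, 6.6]
width: 0.214
```

The collar is on the bridge: force changed from -2.8 to +6.6 N at the expected height. Releasing.

```bash
python3 -m crank '[[0.6,[0,0,0],[0,0,0]],[0.6,[0,0,0],[0,0,0]],[0.6,[0,0,0],[0,0,0]],[0.6,[0,0,0],[0,0,0]],[0.6,[0,0,-10],[0,0,0]],[0.6,[0,0,-40],[0,0,0]],[0.6,[0,0,-80],[0,0,0]],[0.6,[-30,0,-100],[0,0,0]],[0.6,[-80,0,-110],[0,0,0]],[0.6,[-100,0,-110],[0,0,0]],[0.6,[-100,0,-110],[0,0,0]]]'
python3 - <<'E'
from station import *
from h import *
W=[]
for n in("side","scene","wrist"):
  s=snapshot(n); pickle.dump(s,open(n+"6.pkl","wb")); cv2.imwrite(f"pics/{n}6.png",s["img"])
  u,v=map(int,proj(s,np.array([624,-173,110.]),n=="wrist"));print(n,u,v)
  c=s["img"][max(v-45,0):v+45,u-45:u+45];W.append(cv2.resize(c,(266,266),interpolation=cv2.INTER_CUBIC))
cv2.imwrite("pics/z6.png",np.hstack(W))
E
```

```text
time_s: 9.38
ee_pos: [552.2, -244.4, 209.4]
tool_rot: [0.925, 0.379, 0.0, 0.0]
force: [0.7, 0.6, 0.2]
width: 0.602
side 419 271
scene 276 314
wrist 319 88
```

View pics/z6.png

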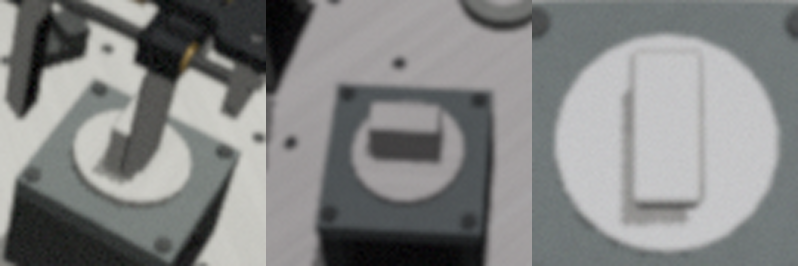

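View pics/side6.png

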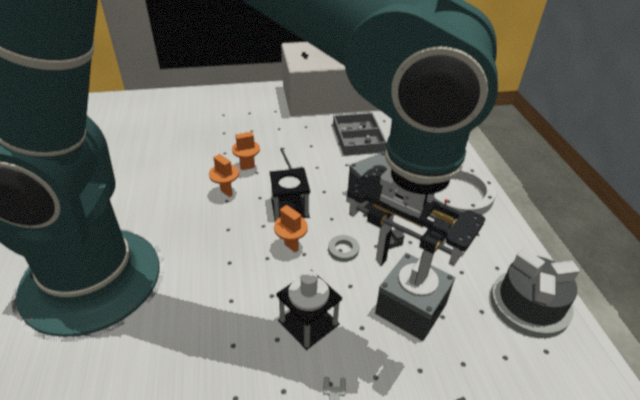

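View pics/wrist6.png

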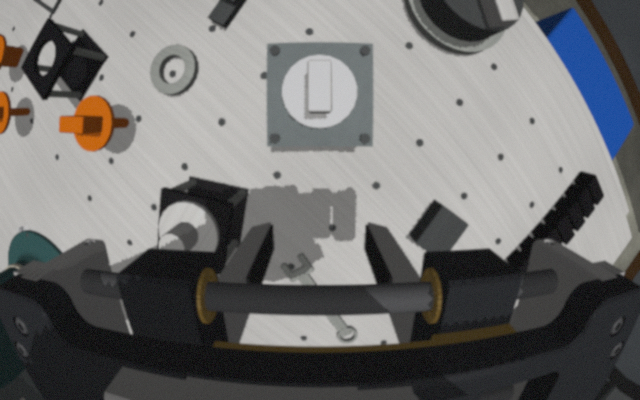

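The plug sits with its collar at wrist (319,90), centred on the bridge. The grip is free, and the round plug is untouched at side (309,290). One numeric check on height and centring before I hand in.

Run:
```python
from h import *
w=pickle.load(open("wrist6.pkl","rb"));s=pickle.load(open("scene6.pkl","rb"))
g=cv2.cvtColor(w["img"],cv2.COLOR_BGR2GRAY)[40:153,265:375]
m=(g>150).astype(np.uint8);n,l,st,c=cv2.connectedComponentsWithStats(m);i=l[50,25] or l[50,80]
cs,_=cv2.findContours((l==i).astype(np.uint8),0,1);e=cv2.fitEllipse(max(cs,key=len));print(e)
print("collar centre",plane(w,e[0][0]+265,e[0][1]+40,93,True))
z=s["depth"];v,u=np.mgrid[0:400,0:640]
W=(np.stack([(u-s["cx"])/s["fx"]*z,(v-s["cy"])/s["fy"]*z,z],-1)-s["t"])@s["R"]
r=np.hypot(W[...,0]-624,W[...,1]+173)
A=(r>26)&(r<33)&(W[...,2]>70)
P=W[A];print("collar z",len(P),np.median(P[:,2]),"tilt fit",np.linalg.lstsq(np.c_[P[:,:2]-[624,-173],np.ones(len(P))],P[:,2],rcond=None)[0])
B=(r>42)&(r<60)&(W[...,2]>70);print("bridge z",np.median(W[B][:,2]))
G=(r<15)&(W[...,2]>120);print("grip top z",np.median(W[G][:,2]))
```

```text
((54.212215423583984, 50.83958435058594), (72.57498931884766, 74.92596435546875), 90.71720886230469)
collar centre [ 624.06786477 -173.04547145   93.        ]
collar z 262 92.90758785496158 tilt fit [ -3.69888536  -0.61725405 166.88492933]
bridge z 472.8487770893058
grip top z 132.1973360215697
```

```bash
python3 -c "
from station import *
print(hand_in())"
```

```text
the job is handed in; nothing more can be done
None
```

I took the flat plug from its stand and turned it about 2° to match the slot. I threaded it through until the collar met the bridge, let go, and backed the gripper well clear. The job was handed in at about 9.5 s; the hand-in reports no verdict.

**Last checks:**
- **Position:** the collar centre is at (624.1, -173.0) mm, against about (624, -173) measured for the slot.
- **Height:** the collar top is at 92.9 mm (93 expected when flush) and the grip top is at 132.2 mm (133 expected).
- **Other plugs:** in the final pictures the round plug is still in its stand and the orange look-alikes have not moved.

**Checks that failed or disagreed:**
- **Bridge height and tilt:** the final depth check gave nonsense for both (bridge 473 mm), probably because arm pixels got into the data. Flushness therefore rests on the collar and grip heights, the pictures, and the contact felt while lowering.
- **Heights from two views:** these disagreed with the text by 1–4 mm. The grip top measured 127–132 mm against 133, and the bridge about 86.5 mm against 85.

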